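# Switch on the red-guarded bench supply

### The job

Switch on the bench supply box that has the red guard: with the fingertips tip the red guard up and back until it stays open, push the toggle beneath it fully over towards the guard's hinge, then tip the guard forward again and let it drop shut by itself over the toggle (do not press it down). Only push with the fingers; pick nothing up, leave the blue guard and its toggle alone, and leave all the glassware and other loose things where they stand.

Things in the scene. Friction and masses are not known exactly. Their poses are not given: they have to be found in the camera images.
- red_box: flat grey switch box 160 x 100 x 45 mm high, screwed to the bench, carrying the red guard (the one to switch on). Origin: centre of its underside; +x points from its front edge to the hinge side (roughly away from the robot), z up. Its yaw differs between starts.
- red_guard_hinge (a point): middle of the red guard's hinge axis, 22 mm to +x of the box's centre, 49 mm above the bench; does not move when the guard turns. When fully open the hood stands upright behind the hinge axis: it reaches 48 mm behind the axis (tab 56 mm) and about 112 mm above the bench.
- red_guard_tab (a point): point in the middle of the opaque red finger tab (32 mm wide, 4 mm thick, 16 mm long), which slants steeply up and forward from the front top edge of the red guard. Guard shut: 52 mm in front (-x of the box) of the hinge axis and 98 mm above the bench; the tab's upper edge is at about 106 mm above the bench and 57 mm in front of the hinge axis. Moves with the guard.
- red_guard (a joint): angle of the red guard, a see-through red plastic hood, open underneath and at the hinge side, 50 mm long (box x), 46 mm wide, 44 mm high, walls 3 mm. 0 = shut over the toggle, 1.5 rad = tipped right back against its stop. It turns about a level axis along the box's y at its lower rear edge. 70 g, slippery, no spring: beyond about 0.85 rad it falls back and stays open, below that it drops shut.
- red_toggle (a joint): angle of the steel toggle under the red guard; stays where it is left (about 1.5 N at the tip moves it). 0 (off) = leaning about 26 degrees to the box's -x, 0.9 rad (on) = leaning as far to +x, towards the guard's hinge. Pivot 26 mm in front (-x) of the hinge axis, 47 mm above the bench, arm 22 mm from pivot to the ball's centre.
- red_toggle_tip (a point): centre of the 10 mm ball at the end of the toggle under the red guard; off: 67 mm above the bench, 36 mm in front of the hinge axis; on: same height, 16 mm in front of the hinge axis; upright it tops out at 74 mm.
- blue_box: flat grey switch box 160 x 100 x 45 mm high, screwed to the bench, carrying the blue guard (to be left alone). Origin: centre of its underside; +x points from its front edge to the hinge side (roughly away from the robot), z up. Its yaw differs between starts.
- blue_guard_hinge (a point): middle of the blue guard's hinge axis, 22 mm to +x of the box's centre, 49 mm above the bench; does not move when the guard turns. When fully open the hood stands upright behind the hinge axis: it reaches 48 mm behind the axis (tab 56 mm) and about 112 mm above the bench.
- blue_guard_tab (a point): point in the middle of the opaque blue finger tab (32 mm wide, 4 mm thick, 16 mm long), which slants steeply up and forward from the front top edge of the blue guard. Guard shut: 52 mm in front (-x of the box) of the hinge axis and 98 mm above the bench; the tab's upper edge is at about 106 mm above the bench and 57 mm in front of the hinge axis. Moves with the guard.
- blue_guard (a joint): angle of the blue guard, a see-through blue plastic hood, open underneath and at the hinge side, 50 mm long (box x), 46 mm wide, 44 mm high, walls 3 mm. 0 = shut over the toggle, 1.5 rad = tipped right back against its stop. It turns about a level axis along the box's y at its lower rear edge. 70 g, slippery, no spring: beyond about 0.85 rad it falls back and stays open, below that it drops shut.
- blue_toggle (a joint): angle of the steel toggle under the blue guard; stays where it is left (about 1.5 N at the tip moves it). 0 (off) = leaning about 26 degrees to the box's -x, 0.9 rad (on) = leaning as far to +x, towards the guard's hinge. Pivot 26 mm in front (-x) of the hinge axis, 47 mm above the bench, arm 22 mm from pivot to the ball's centre.
- blue_toggle_tip (a point): centre of the 10 mm ball at the end of the toggle under the blue guard; off: 67 mm above the bench, 36 mm in front of the hinge axis; on: same height, 16 mm in front of the hinge axis; upright it tops out at 74 mm.
- tube_rack: bystander: loose round white test-tube rack, 124 mm across, 68 mm high, with three tubes up to 126 mm; origin under its centre.
- beaker: bystander: loose clear beaker, 68 mm across, 90 mm high; origin under its centre.
- amber_bottle: bystander: loose amber bottle, 60 mm across, 130 mm high; origin under its centre.
- white_jar: bystander: loose white jar with blue cap, 64 mm across, 75 mm high; origin under its centre.
- dish: bystander: loose shallow clear dish, 90 mm across, 16 mm high; origin under its centre.
- spatula: bystander: loose flat steel lab spatula 186 mm long, 4 mm thick, lying on the bench along its x; origin under its middle.
- mortar: bystander: loose white mortar bowl, 84 mm across, 50 mm high; origin under its centre.
Things that resemble listed ones, but are neither listed nor needed, are in the scene too. Leave any yellow look-alike of the red_box alone.

How it is judged:
By the outcome, as a careful person would: the job done as asked, in the order asked, and still so for the second after the job is handed in, with the robot touching nothing.
It also fails if it takes over 53 s, if anything falls off the work surface, if the arm or the gripper's body presses on something with over 40 N, if the wrist force passes 120 N, or if a joint passes its speed limit or range.

### The arm

A 7-joint arm with a two-finger parallel gripper is mounted at the origin on the work surface. World frame = base frame: x ahead of the robot, y to its left, z up, the work surface at z = 0. Lengths are in m, angles in rad, forces in N, time in s.
With the tool pointing down it reaches from about 0.4 to 0.9 m from the base axis. Payload 5.5 kg.
Tool frame: the origin (TCP) lies midway between the tips of the shut fingers; the grasp point (between the pads) lies 19 mm behind it (manip.grip_depth is the distance from the TCP to the grasp point, in m); z points along the fingers, x is the direction in which the jaws open and shut, and the axes are right-handed (so a half turn about z gives the same grasp; the last joint's range is limited). The gripper opens to 92 mm and grips with 3 to 60 N. Pads are 19 mm wide; open, the fingers measure 130 mm over their backs; the gripper's body (75 mm by 190 mm) begins 47 mm behind the grasp point.
Start: joints at [-0.919, 0.501, -0.427, 1.55, 0.221, 1.138, -0.21], TCP at [0.246, 0.602, 0.227] pointing down, gripper open.
Joint ranges: [-2.88, 2.88], [-0.31, 2.03], [-1.54, 1.56], [0.2, 2.42], [-1.41, 4.55], [0.19, 2.02], [-2.57, 2.57]. Speed limits (rad/s): [2.57, 2.57, 3.14, 3.14, 3.14, 3.14, 3.14].

### API

Orientations are given as a unit quaternion [x, y, z, w].
In Python, from bench import manip, effector, viewer gives the robot as it stands. Calls block until the motion is done:
- manip.move_pose(position, orientation): joint-space move of the TCP to a pose.
- manip.servo_line(position, ori=None, vel=0.15): straight line of the TCP; ori=None keeps the orientation; vel is the mean speed in m/s.
- manip.movej(angles): joint-space move.
- effector.open_jaws() and effector.close(f_grip=None): open the fingers fully, or close them until they stop; f_grip is the grip in N (None keeps the last).
- manip.sleep(seconds).
- manip.solve_ik(position, orientation): joint angles nearest the present ones, or None.
- viewer.get_image(name): name is "scene" or "top" or "wrist"; returns the picture (480x640x3 uint8, red, green, blue); there is no depth.
- viewer.get_calibration(name): a dict with "vfov" (degrees; the focal length in pixels is half the picture's height over the tangent of half this angle, whatever the lens; pixels are square), "cx", "cy" (the principal point, pixels), "eye" and "attitude" of the camera in the world. Camera axes: x right, y down, z forward; pixel columns grow to the right and rows downward; lengths in m; the calibration is good to about 2 mm. The wrist camera is an equidistant fisheye: a pixel r from the principal point sees the ray r / f radians off the axis. A picture is of the moment at which its call begins: read the wrist's pose just before it. get_calibration takes no time and is no camera call; for the wrist camera it gives the pose at the moment of the call.
A pose or a line that the arm cannot do raises manip.PlanningError and nothing moves.
- manip.hand_in(): hands the job in, once; it reports no verdict.
Readings, each from a call of its own:
- manip.current_clock(): time.
- manip.current_q(): joint angles.
- manip.current_joint_velocities(): joint speeds.
- manip.current_tau(): joint torques, N m.
- manip.current_tool_pos(): TCP position.
- manip.current_tcp_rot(): TCP orientation.
- manip.current_force(): force on the tool from outside, world axes, zero at the start.
- manip.current_wrist_torque(): the same for the moment, N m.
- manip.current_finger_gap(): finger opening in m.
Only numpy, scipy, OpenCV 4.12 (cv2) and the standard library are available. Lean on these libraries where they do the work, as an engineer would, in place of code of your own. Each camera call takes 0.05 s, during which the arm holds its last target.

## Working session

There is one attempt and no reset: what is moved stays moved. The work goes in short steps, each a Python script; the robot and the scene stay as the last script left them, time stands still between calls to the robot, and variables do not carry over. Pictures are saved under pics/ and viewed, and the job is handed in when it is done.

```bash
ls; mkdir -p pics
python3 - <<'E'
from bench import manip, effector, viewer
import cv2
for n in ["scene","top","wrist"]:
    c=viewer.get_calibration(n); print(n,c)
    cv2.imwrite(f"pics/{n}0.png",viewer.get_image(n)[:,:,::-1])
print(manip.current_clock(), manip.current_tcp_rot(), manip.current_finger_gap())
E
```

```text
pics
scene {'vfov': 44.01551293807918, 'cx': 321.6616073167486, 'cy': 238.6605348173717, 'eye': array([1.13857396, 0.23149231, 1.16291487]), 'attitude': array([ 0.53957261,  0.79911243, -0.21911213, -0.14923333])}
top {'vfov': 51.65058035149805, 'cx': 319.0987732258661, 'cy': 245.0790245197834, 'eye': array([0.32778398, 0.00288161, 1.10611679]), 'attitude': array([ 0.71307815, -0.69444412,  0.06248668, -0.07322795])}
wrist {'vfov': 65.70646984690485, 'cx': 315.3462810472482, 'cy': 237.32706592931225, 'eye': array([0.18318816, 0.62776109, 0.38415249]), 'attitude': array([0.82339385, 0.55273074, 0.07118233, 0.10697836])}
0.15 [ 8.30352985e-01  5.57237263e-01 -6.39550466e-04  3.80698360e-04] 0.09176735071364486
```

View pics/scene0.png

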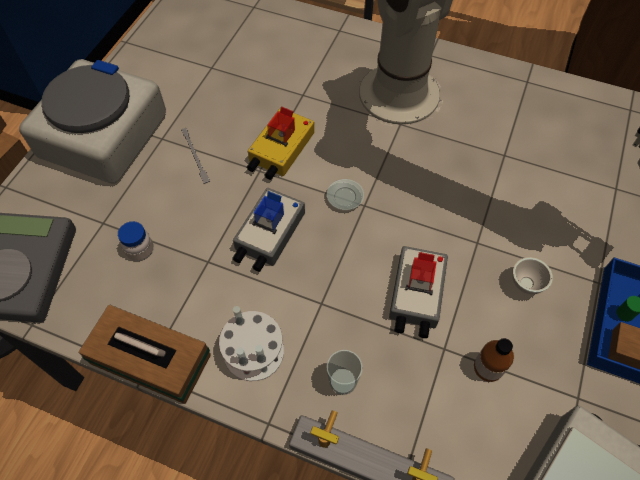

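View pics/top0.png

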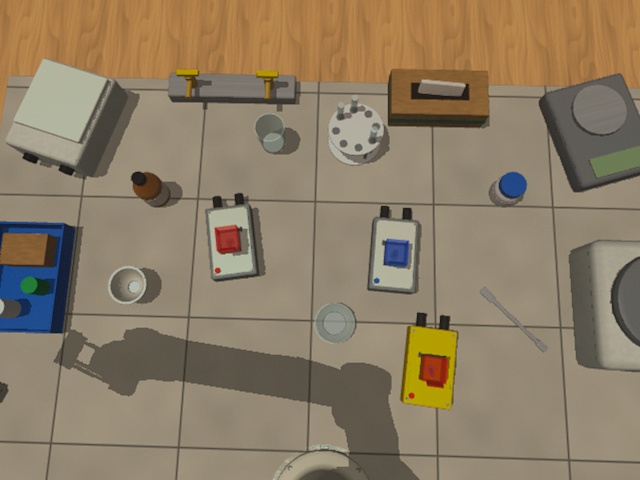

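View pics/wrist0.png

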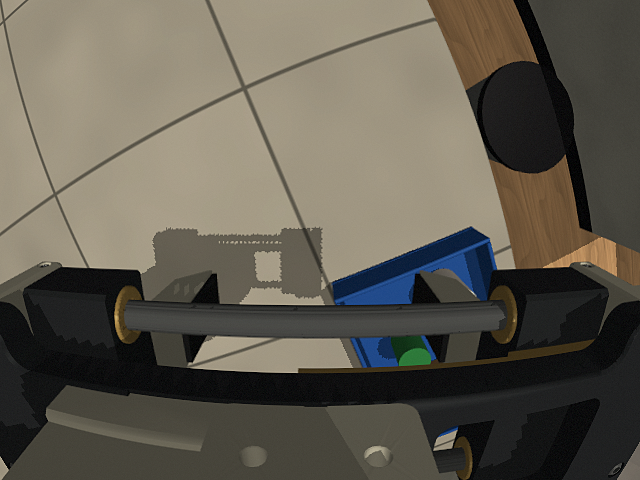

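Candidates with a red hood: the grey box at top(232,242)/scene(420,285), and the yellow box at top(430,367)/scene(282,138). The grey one fits the description, since the yellow one is the named look-alike. The blue-guarded box is at top(395,253). I'll confirm with an enlarged crop.

```bash
cat > h.py <<'E'
import numpy as np, cv2
from scipy.spatial.transform import Rotation as R
from bench import manip, effector, viewer
def ray(cal,uv,fish=False):
    f=240/np.tan(np.radians(cal['vfov'])/2)
    uv=np.atleast_2d(uv).astype(float); d=(uv-[cal['cx'],cal['cy']])/f
    if fish:
        r=np.linalg.norm(d,axis=1,keepdims=True); v=np.hstack([d/np.maximum(r,1e-9)*np.sin(r),np.cos(r)])
    else: v=np.hstack([d,np.ones((len(d),1))])
    v=R.from_quat(cal['attitude']).apply(v)
    return np.array(cal['eye']),v
def onplane(cal,uv,z,fish=False):
    e,v=ray(cal,uv,fish); t=(z-e[2])/v[:,2]; return e+v*t[:,None]
def proj(cal,P,fish=False):
    f=240/np.tan(np.radians(cal['vfov'])/2)
    p=R.from_quat(cal['attitude']).inv().apply(np.atleast_2d(P)-cal['eye'])
    if fish:
        rr=np.hypot(p[:,0],p[:,1]); th=np.arctan2(rr,p[:,2]); return p[:,:2]/rr[:,None]*th[:,None]*f+[cal['cx'],cal['cy']]
    return p[:,:2]/p[:,2:]*f+[cal['cx'],cal['cy']]
E
python3 - <<'E'
import cv2,numpy as np
a=cv2.imread('pics/top0.png')[185:295,190:270]; b=cv2.imread('pics/scene0.png')[235:340,380:460]
a=cv2.resize(a,(400,550),interpolation=cv2.INTER_CUBIC);b=cv2.resize(b,(400,525),interpolation=cv2.INTER_CUBIC)
b=cv2.copyMakeBorder(b,0,25,0,0,0)
cv2.imwrite('pics/crop0.png',np.hstack([a,b]))
E
```

```text
(no output)
```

View pics/crop0.png

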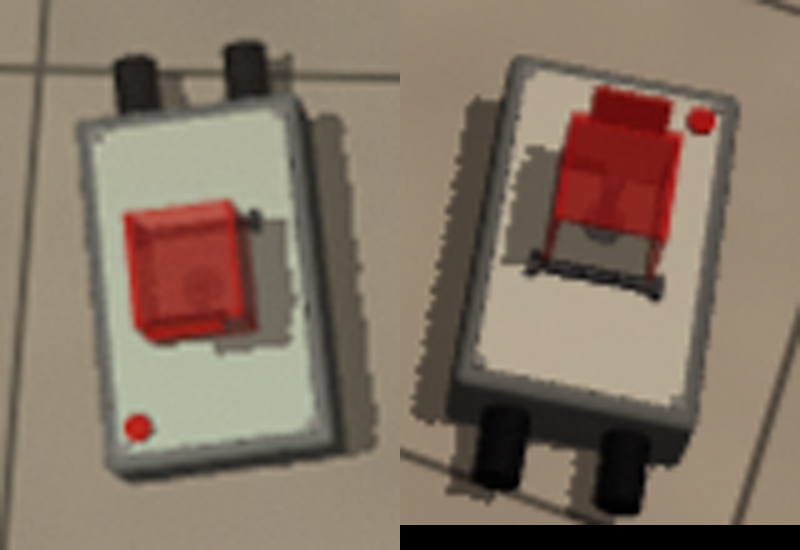

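The crop confirms it: grey/white-topped box, red hood shut, tab at the front (towards the robot). Now I'll measure the panel pose in both views.

```bash
cat > meas.py <<'E'
from h import *
def panel(name,img,roi,z=0.045):
    cal=viewer.get_calibration(name); y0,y1,x0,x1=roi
    hsv=cv2.cvtColor(img[y0:y1,x0:x1],cv2.COLOR_RGB2HSV)
    return cal,hsv
if __name__=="__main__":
    for n,roi in [("top",(195,290,195,270)),("scene",(240,335,382,455))]:
        img=cv2.imread(f'pics/{n}0.png')[:,:,::-1].copy(); cal,hsv=panel(n,img,roi)
        y0,y1,x0,x1=roi
        m=((hsv[...,2]>165)&(hsv[...,1]<60)).astype(np.uint8)
        m=cv2.morphologyEx(m,cv2.MORPH_OPEN,np.ones((3,3)))
        k,l,st,_=cv2.connectedComponentsWithStats(m); i=1+np.argmax(st[1:,4]); m=(l==i).astype(np.uint8)
        c=np.vstack(cv2.findContours(m,cv2.RETR_EXTERNAL,cv2.CHAIN_APPROX_NONE)[0])[:,0]
        uv=c+[x0,y0]
        P=onplane(cal,uv,0.045)[:,:2]
        rect=cv2.minAreaRect((P*1000).astype(np.float32)); print(n,rect, st[i])
        print(np.round(cv2.boxPoints(rect)))
        vis=cv2.resize(m*255,None,fx=5,fy=5,interpolation=0); cv2.imwrite(f'pics/mask_{n}.png',vis)
E
python3 meas.py; python3 -c "
import cv2,numpy as np
a=cv2.imread('pics/mask_top.png');b=cv2.imread('pics/mask_scene.png');cv2.imwrite('pics/masks.png',np.hstack([a,b]))"
```

```text
top ((539.36083984375, 217.00946044921875), (143.28872680664062, 83.64961242675781), 8.769830703735352) [  14   13   43   67 1388]
[[462. 247.]
 [475. 165.]
 [617. 187.]
 [604. 269.]]
scene ((547.48193359375, 216.61695861816406), (127.0379638671875, 83.54949951171875), 9.335454940795898) [  14   22   47   53 1026]
[[478. 248.]
 [492. 165.]
 [617. 186.]
 [603. 268.]]
```

View pics/masks.png

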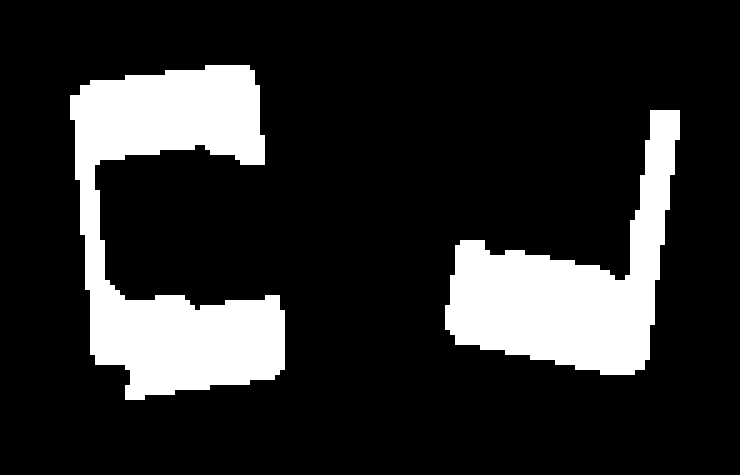

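```bash
cat >> h.py <<'E'
C=np.array([0.5395,0.217]); YAW=np.radians(8.9)
EX=np.array([np.cos(YAW),np.sin(YAW)]); EY=np.array([-EX[1],EX[0]])
def hp(a,z,b=0.0):  # point: a along box x from hinge axis, b along box y, z height
    p=C+EX*(0.022+a)+EY*b; return np.array([p[0],p[1],z])
QD=np.array([np.cos((YAW+np.pi/2)/2),np.sin((YAW+np.pi/2)/2),0,0])
E
python3 - <<'E'
from h import *
out=[]
for n,roi in [("top",(185,295,190,270)),("scene",(235,340,380,460))]:
    img=cv2.imread(f'pics/{n}0.png'); cal=viewer.get_calibration(n); y0,y1,x0,x1=roi
    im=cv2.resize(img[y0:y1,x0:x1],None,fx=5,fy=5,interpolation=cv2.INTER_CUBIC)
    def pl(P,col,closed=True):
        u=(((proj(cal,P)-[x0,y0])+.5)*5).astype(int); cv2.polylines(im,[u],closed,col,1)
    pl([hp(-.022+sx*.08,.045,sy*.05) for sx,sy in [(1,1),(1,-1),(-1,-1),(-1,1)]],(0,255,0))
    pl([hp(a,.093,b*.023) for a,b in [(0,1),(0,-1),(-.05,-1),(-.05,1)]],(255,255,0))
    pl([hp(0,.049,.023),hp(0,.049,-.023)],(255,0,0))
    pl([hp(-.057,.106,.016),hp(-.057,.106,-.016)],(255,0,255))
    out.append(cv2.copyMakeBorder(im,0,550-im.shape[0],0,0,0))
cv2.imwrite('pics/ov.png',np.hstack(out))
cal=viewer.get_calibration("top")
for k,uv in dict(bottle=(158,198),beaker=(272,145),mortar=(128,290)).items(): print(k,onplane(cal,[uv],0.0))
E
```

```text
bottle [[0.64487565 0.40037643 0.        ]]
beaker [[0.78144073 0.14099093 0.        ]]
mortar [[0.42935354 0.44867188 0.        ]]
```

View pics/ov.png

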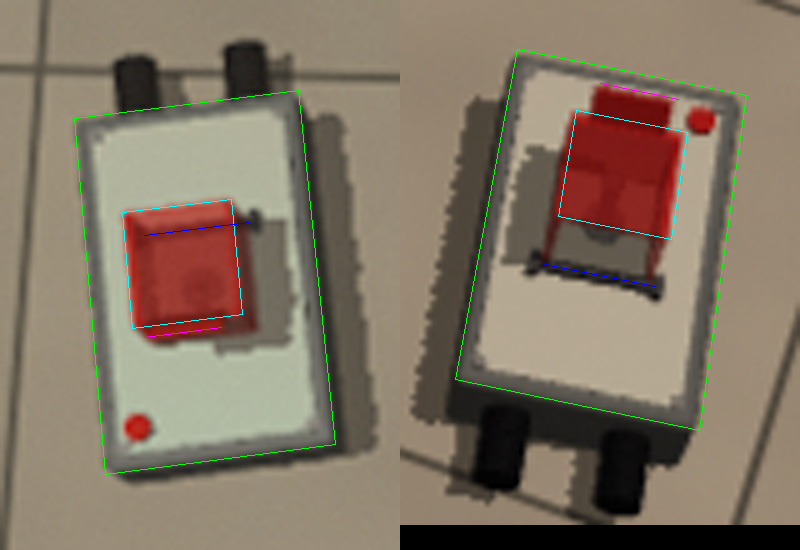

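The overlay fits in both views (box edges, hinge, hood and tab within about 1–2 mm). Next I'll shut the fingers and tip the guard back.

Run:
```python
from h import *
for P in [hp(-.1,.16),hp(-.1,.09),hp(.085,.16),hp(.085,.09)]: print(np.round(manip.solve_ik(P,QD),2))
effector.close(20)
manip.move_pose(hp(-.1,.16),QD)
cv2.imwrite("pics/w1.png",viewer.get_image("wrist")[:,:,::-1])
print(manip.current_clock(),manip.current_force(),manip.current_finger_gap())
manip.servo_line(hp(-.1,.092),vel=.12)
print(manip.current_clock(),manip.current_tool_pos()-hp(-.1,.092),manip.current_force())
for a,z in [(-.06,.092),(-.035,.099),(-.003,.107)]:
    manip.servo_line(hp(a,z),vel=.06)
    print(manip.current_clock(),manip.current_force())
cv2.imwrite("pics/s1.png",viewer.get_image("scene")[:,:,::-1])
cv2.imwrite("pics/w2.png",viewer.get_image("wrist")[:,:,::-1])
```

```text
[-0.14  0.32 -0.39  1.97  0.16  0.88  1.11]
[-0.14  0.43 -0.39  2.02  0.24  0.73  1.04]
[-0.14  0.62 -0.37  1.51  0.24  1.06  1.16]
[-0.14  0.7  -0.37  1.55  0.29  0.94  1.13]
3.3167 [ 0.25383904 -0.46418861 -0.01307404] 0.0004139831523355043
4.0333 [0.00024616 0.00048437 0.00030325] [-0.20746835  0.01714036  0.00047776]
4.85 [-0.47211924  0.33588579  0.37567488]
5.4333 [-0.27214003  0.34069863  0.62350707]
6.1333 [ 0.00556888  0.39177588 -0.51090194]
```

```bash
python3 -c "
import cv2,numpy as np
a=cv2.resize(cv2.imread('pics/w1.png'),(400,300));b=cv2.resize(cv2.imread('pics/w2.png'),(400,300));s=cv2.imread('pics/s1.png')[180:360,340:540]
s=cv2.resize(s,(333,300));cv2.imwrite('pics/m1.png',np.vstack([np.hstack([a,b]),cv2.copyMakeBorder(s,0,0,0,467,0)]))"
```

```text
(no output)
```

View pics/m1.png

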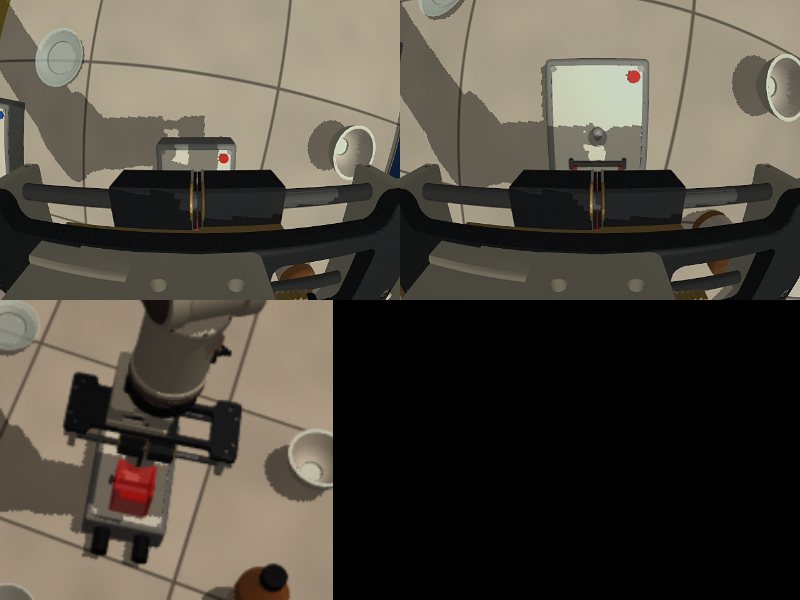

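The guard has gone back: the scene crop shows the hood behind the hinge, and the wrist view shows the bare toggle at about (597,135). Next I'll back off, go down in front of the toggle and push it over, watching the force.

```bash
python3 - <<'E'
from h import *
manip.servo_line(hp(-.066,.105),vel=.12)
cv2.imwrite("pics/s2.png",viewer.get_image("scene")[:,:,::-1])
manip.servo_line(hp(-.066,.061),vel=.1)
f0=manip.current_force(); print(manip.current_clock(),f0)
# a = finger centre; front face ~ a+.0095
manip.servo_line(hp(-.040,.061),vel=.06)
print(manip.current_clock(),(manip.current_force()-f0))
for a in np.arange(-.038,-.0239,.002):
    manip.servo_line(hp(a,.061),vel=.05)
    f=manip.current_force()-f0; fx=f[:2]@EX
    print(round(a,3),np.round(f,2), np.round((manip.current_tool_pos()-hp(a,.061))*1000,1))
    if fx<-8: break
print(manip.current_clock())
cv2.imwrite("pics/w3.png",viewer.get_image("wrist")[:,:,::-1])
cv2.imwrite("pics/s3.png",viewer.get_image("scene")[:,:,::-1])
cv2.imwrite("pics/t3.png",viewer.get_image("top")[:,:,::-1])
E
python3 -c "
import cv2,numpy as np
f=lambda n,r:cv2.resize(cv2.imread(n)[r[0]:r[1],r[2]:r[3]],(400,300),interpolation=2)
cv2.imwrite('pics/m2.png',np.vstack([np.hstack([f('pics/s2.png',(210,345,350,530)),f('pics/s3.png',(210,345,350,530))]),np.hstack([f('pics/w3.png',(80,380,120,520)),f('pics/t3.png',(185,290,170,310))])]))"
```

```text
7.55 [0.19998856 0.48655733 0.28126305]
8.1333 [-0.83984612 -0.06794446 -0.4689312 ]
-0.038 [ 0.19 -0.34 -0.71] [-0.2 -0.1 -0.1]
-0.036 [-0.97 -0.4  -0.05] [-0.2 -0.1 -0.1]
-0.034 [-1.62 -1.   -1.31] [-0.2 -0.  -0.2]
-0.032 [-2.17  0.39 -0.77] [-0.1  0.  -0.1]
-0.03 [-5.83 -1.5   1.07] [-1.3 -0.2 -0.4]
-0.028 [-9.19 -2.56  4.19] [-3.  -0.4 -0.6]
9.6333
```

View pics/m2.png

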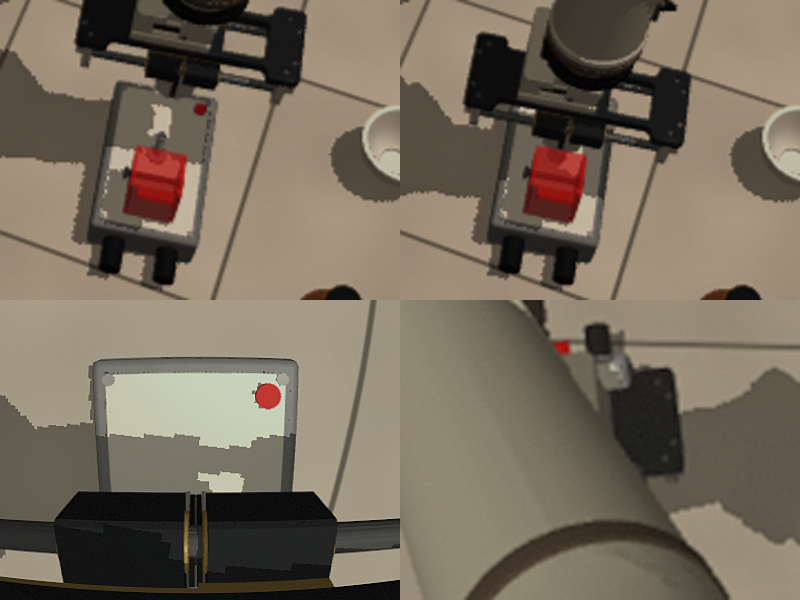

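The toggle moved at about 1–2 N and hit a stop with the finger at a≈−0.031, which is where a vertical face meets the ball at "on" (−16−5−9.5 mm). I'll retract, cross over high, and check the toggle on the way.

```bash
python3 - <<'E'
from h import *
manip.servo_line(hp(-.06,.061),vel=.12)
manip.servo_line(hp(-.06,.165),vel=.2)
manip.servo_line(hp(.03,.175),vel=.2)
cal=viewer.get_calibration("wrist")
cv2.imwrite("pics/w4.png",viewer.get_image("wrist")[:,:,::-1])
print(manip.current_clock())
for k,P in dict(off=hp(-.036,.067),on=hp(-.016,.067),piv=hp(-.026,.047)).items(): print(k,proj(cal,P,True))
E
python3 -c "
import cv2
cv2.imwrite('pics/w4c.png',cv2.resize(cv2.imread('pics/w4.png')[120:340,180:460],(763,600),interpolation=2))"
```

```text
11.5167
off [[314.12067657 147.63168013]]
on [[314.11596483 175.63851619]]
piv [[314.20472654 160.34990727]]
```

View pics/w4c.png

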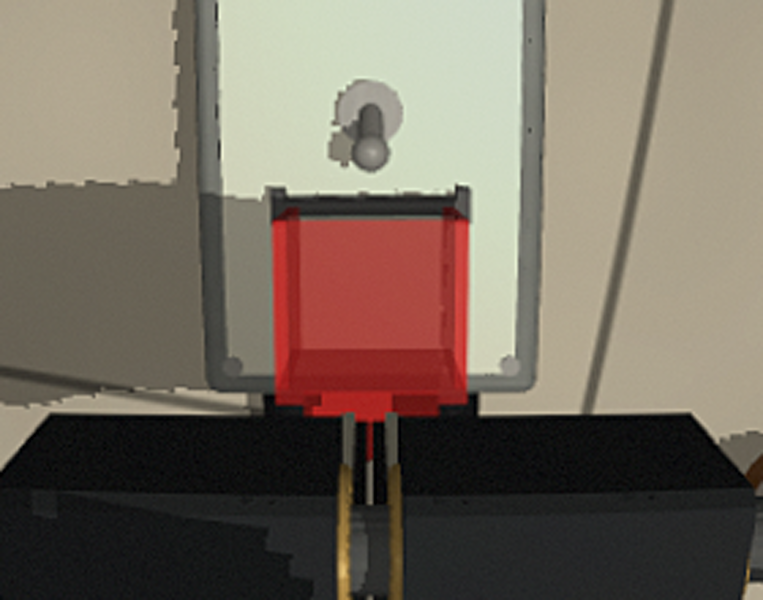

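The ball is at full-image (315.4,176.1) against a predicted "on" position of (314.1,175.6), so the toggle is fully on. The guard stands open. Next I'll tip it forward from behind.

```bash
python3 - <<'E'
from h import *
manip.servo_line(hp(.088,.175),vel=.2)
manip.servo_line(hp(.088,.098),vel=.15)
print(manip.current_clock(),manip.current_force())
for a,z in [(.065,.099),(.04,.105),(.018,.112),(.004,.114)]:
    manip.servo_line(hp(a,z),vel=.06)
    print(a,manip.current_clock(),np.round(manip.current_force(),2))
cv2.imwrite("pics/s5.png",viewer.get_image("scene")[:,:,::-1])
cv2.imwrite("pics/w5.png",viewer.get_image("wrist")[:,:,::-1])
E
python3 -c "
import cv2,numpy as np
f=lambda n,r:cv2.resize(cv2.imread(n)[r[0]:r[1],r[2]:r[3]],(400,300),interpolation=2)
cv2.imwrite('pics/m3.png',np.hstack([f('pics/s5.png',(210,345,350,530)),f('pics/w5.png',(80,380,120,520))]))"
```

```text
12.625 [ 0.08614428 -0.13923487  0.19015942]
0.065 13.1583 [0.73 0.69 0.45]
0.04 13.7333 [0.33 0.38 0.83]
0.018 14.2667 [-0.24 -0.19 -0.5 ]
0.004 14.65 [-0.27 -0.51 -0.04]
```

View pics/m3.png

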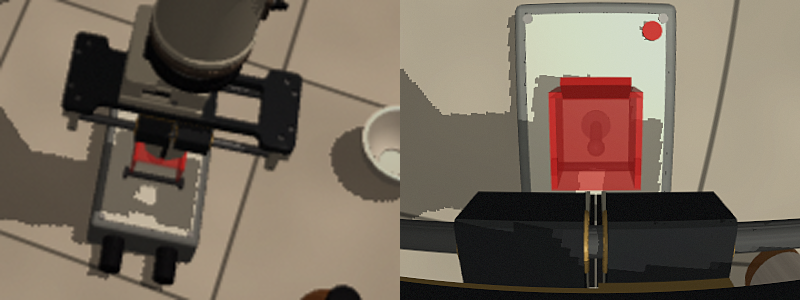

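The guard has dropped forward over the toggle, clear of the fingers, and the toggle still leans towards the hinge under it. I'll retreat back and up, then check.

```bash
python3 - <<'E'
from h import *
manip.servo_line(hp(.03,.125),vel=.12)
manip.servo_line(hp(.03,.22),vel=.2)
cal=viewer.get_calibration("wrist")
cv2.imwrite("pics/w6.png",viewer.get_image("wrist")[:,:,::-1])
for k,P in dict(on=hp(-.016,.067),off=hp(-.036,.067),tabL=hp(-.057,.106,.016),tabR=hp(-.057,.106,-.016)).items(): print(k,proj(cal,P,True))
manip.movej([-0.919,0.501,-0.427,1.55,0.221,1.138,-0.21])
cv2.imwrite("pics/s6.png",viewer.get_image("scene")[:,:,::-1])
cv2.imwrite("pics/t6.png",viewer.get_image("top")[:,:,::-1])
print(manip.current_clock(),manip.current_force())
E
python3 -c "
import cv2,numpy as np
f=lambda n,r:cv2.resize(cv2.imread(n)[r[0]:r[1],r[2]:r[3]],(400,300),interpolation=2)
w=f('pics/w6.png',(80,260,195,435))
s=f('pics/s6.png',(235,340,350,490));t=f('pics/t6.png',(185,290,162,302))
s0=f('pics/s0.png',(235,340,350,490)) if 0 else f('pics/scene0.png',(235,340,350,490))
cv2.imwrite('pics/m4.png',np.vstack([np.hstack([w,t]),np.hstack([s0,s])]))
for n,m in (('scene','s6'),('top','t6')):
    d=cv2.absdiff(cv2.imread(f'pics/{n}0.png'),cv2.imread(f'pics/{m}.png')).max(2)>40
    k,l,st,c=cv2.connectedComponentsWithStats(d.astype(np.uint8)); print(n,[s.tolist() for s in st[1:] if s[4]>15])
"
```

```text
on [[314.72897507 169.27762904]]
off [[314.73267717 145.38370044]]
tabL [[336.85516218 117.29935233]]
tabR [[292.42035743 117.30329567]]
17.7583 [-0.32761751 -0.0931359  -0.42052216]
scene [[551, 206, 11, 9, 37], [566, 217, 25, 17, 50], [573, 236, 14, 13, 99], [592, 236, 14, 8, 36], [583, 243, 11, 12, 70], [559, 245, 17, 8, 41]]
top [[92, 341, 12, 6, 35], [74, 343, 10, 15, 75], [80, 347, 15, 18, 125], [61, 363, 11, 6, 42], [77, 370, 26, 13, 49], [108, 385, 13, 8, 49], [0, 387, 8, 16, 50]]
```

View pics/m4.png

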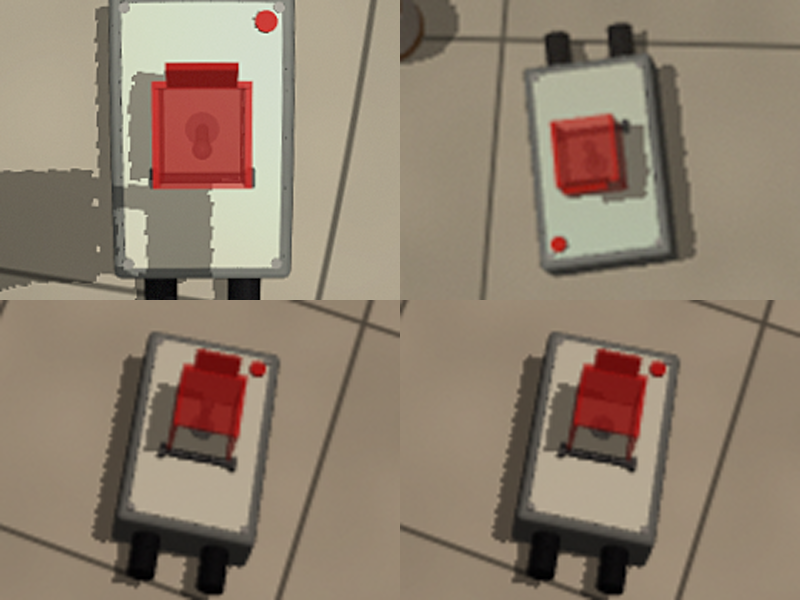

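Run:
```python
from bench import manip
print(manip.hand_in(), manip.current_clock())
```

```text
the job is handed in; nothing more can be done
the job is handed in; nothing more can be done
```

The grey box with the red guard is switched on and its guard is shut again. I handed the job in at about 17.8 s, with the arm back at its start pose and clear of everything.

- **Guard opened:** With the fingers shut, I pushed the tab back. The guard fell open and stayed there.
- **Toggle on:** I pushed the toggle towards the hinge until it hit its stop, with about 9 N at the stop. The ball was then within about 1.5 px of where the full "on" position should appear in the wrist view.
- **Guard shut:** I nudged the guard forward from behind, and it dropped shut on its own.

**Last checks:**
- The tab edge is at row 118.4 in the wrist view, against 117.3 predicted for a shut guard.
- The toggle ball is at row 170, against 169.3 predicted for "on" and 145 for "off".
- Comparing the scene and top pictures before and after, changes of any size appear only around the gripper and its shadow. Nothing shows at the blue or yellow boxes or the loose things.

No check failed or disagreed.

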